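Lock a thumb-turn cylinder into a spring-sleeve test socket

ROBOT

A 6-joint arm with a two-finger parallel gripper is mounted at the origin on the work surface. World frame = base frame: x ahead of the robot, y to its left, z up, the work surface at z = 0. Lengths are in m, angles in rad, forces in N, time in s.
With the tool pointing down it reaches from about 0.375 to 0.975 m from the base axis. Payload 3.8 kg.
Tool frame: the origin (TCP) lies at the very end of the fingers, on their centre line; the grasp point (between the pads) lies 19 mm behind it; z points along the fingers, y is the direction in which the jaws open and shut (so a half turn about z gives the same grasp; the last joint's range is limited). The gripper opens to 88 mm and grips with 3 to 60 N. Pads are 18 mm wide; open, the fingers measure 123 mm over their backs; the gripper's body (75 mm by 187 mm) begins 45 mm behind the grasp point.
Start: joints at [1.236, 0.264, 1.604, -0, 1.274, -0.037], TCP at [0.198, 0.645, 0.239] pointing down, gripper open.
Joint ranges: [-2.63, 2.63], [-0.94, 2.18], [0.31, 2.57], [-1.31, 4.45], [0, 2.66], [-2.55, 2.55]. Speed limits (rad/s): [2.57, 2.57, 3.14, 3.14, 3.14, 3.14].

INTERFACE

Orientations are given as a 3x3 rotation matrix whose columns are the frame's x, y, z axes.
In Python, from plant import * gives the robot as it stands. Calls block until the motion is done:
- reach(position, orientation): joint-space move of the TCP to a pose.
- move_straight(position, v=0.15, frame=None, until_force=None): straight line of the TCP; frame=None keeps the orientation; v is the mean speed in m/s. With until_force (N) it stops when the force on the tool has changed by that much, and returns True; else False.
- move_joints(angles): joint-space move.
- move_gripper(opening, f_grip=None): finger opening in m; f_grip is the grip in N (None keeps the last); returns when the fingers have stopped.
- sleep(seconds).
- ik(position, orientation): joint angles nearest the present ones, or None.
- read_state(): the state.
- snapshot(name): name is "scene" or "top" or "wrist"; returns (picture, depth): 480x640x3 uint8, blue, green, red; 480x640 float32, m along the optical axis (not along the pixel's ray), 0 where there is no reading.
- get_calibration(name): a dict with "K" (3x3 intrinsics, pixels), "cam_to_world" (4x4, takes a point from camera to world coordinates). Camera axes: x right, y up, looking along -z (the intrinsics and any distortion apply to the point x, -y, -z); pixel columns grow to the right and rows downward; lengths in m; the calibration is good to about 2 mm. A picture is of the moment at which its call begins: read the wrist's pose just before it. get_calibration takes no time and is no camera call; for the wrist camera it gives the pose at the moment of the call.
A pose or a line that the arm cannot do raises MotionError and nothing moves.
- close_job(): hands the job in, once; it reports no verdict.
The state is a dict: "t": time; "joint_positions": joint angles; "joint_velocities": joint speeds; "effort": joint torques, N m; "tcp_pos": TCP position; "orientation": TCP orientation; "ft_force": force on the tool from outside, world axes, zero at the start; "ft_torque": the same for the moment, N m; "gripper_width": finger opening in m.
Only numpy, scipy, OpenCV 4.12 (cv2) and the standard library are available. Lean on these libraries where they do the work, as an engineer would, in place of code of your own. Each camera call takes 0.05 s, during which the arm holds its last target.

TASK

Fit the thumb-turn cylinder from the green pinning block into the socket on the test stand: draw the blue spring sleeve down until the orange catch holds it, lower the cylinder in, turn it by feel until its ears drop into the keyway, and press it home so that the sleeve snaps back up and locks it. Press only gently, never force it against the socket, let go at the end, and leave everything else on the counter where it is.

Things in the scene. Friction and masses are not known exactly. Their poses are not given: they have to be found in the camera images.
- stand: Fixed test stand: dark base plate 110 x 110 x 12 mm, in its middle an upright socket open at the top. Origin: centre of the plate's underside, on the socket axis; z up. Two steel jaws (77 to 83 mm up, along the stand's x) close the bore while the sleeve is up and open past 34 mm while it is held down. Below them a chamber 32 mm wide, then the ledge with the keyway, then a sprung plunger.
- socket_mouth (a point): Point on the socket axis at the top of the fixed steel mouth ring (bore 34 mm), 88 mm above the stand's origin; axes as the stand's.
- key_ledge (a point): Socket axis at the flat ledge of the fixed brass core, 56 mm above the stand's origin; axes as the stand's. The core has a 22 mm round hole with two opposite slots 9 mm wide, the keyway. It lies along the stand's x axis turned about the vertical by an unmeasured angle, up to 0.6 rad either way, new each time: feel for it by turning the cylinder under light pressure. Core does not turn.
- socket_home (a point): Socket axis 40 mm above the stand's origin: here the cylinder's origin is when it bottoms hard. The last 5 mm press a brass plunger sprung up with 5 to 12 N; 2 to 3 mm before the bottom it trips the catch and the sleeve flies up. Go on pressing lightly to the bottom. When let go, the locked cylinder rises about 3 mm against the jaws: still fully home. Axes as the stand's.
- catch (a point): Nose of the sprung orange catch, 32 mm from the socket axis on the stand's +x side, 60 mm above the stand's origin; it reaches in to 27 mm from the axis, is 12 mm wide and up to 65 mm high, on a grey post 26 mm wide, 39 to 53 mm from the axis. Keep fingers off it: draw the sleeve with the fingers on the stand's +y and -y sides.
- sleeve (a joint): Blue spring sleeve: 0 m = up (rest), grows as it is drawn down, stop at 0.0145. Tube 52 mm across, its rim 87 mm above the stand's origin when up. Spring 8 N, 15 N at the stop, plus a few N to pass the catch, which snaps over the flange at 0.012 to 0.013 (overdraw to the stop) and holds it near 0.012 until the plunger is pushed. If the cylinder is not low enough the sleeve stays part-way.
- flange_top (a point): On the socket axis at the level of the top face of the sleeve's flange (64 mm across, 6 mm thick, at the foot of the 52 mm tube); moves with the sleeve. 66 mm above the stand's origin when up, 54 mm when caught. Fingers closed on the tube from above can push on this flange.
- cylinder: Loose steel thumb-turn cylinder, about 160 g, 90 mm tall, upright. Origin: centre of its underside, z up. Nose 15 to 20 mm across; two ears along +x and -x (28 mm over both, 6 mm wide, 6 to 12 mm up); body 20 mm; collar 27 mm (24 to 34 mm up); stem 13 mm. Same after half a turn. Ears on the ledge: origin 10 mm above socket_home; in the keyway it drops 5 mm more to the plunger.
- thumb_turn (a point): Centre of the cylinder's black thumb-turn, 76 mm above its underside: 32 mm along the cylinder's x, 12 mm thick along y, 28 mm tall; grip it across its thickness. Axes as the cylinder's.
- pinblock: Fixed green pinning block 100 x 70 x 22 mm; origin: centre of its underside. The cylinder stands in a round pocket 31 mm wide and 10 mm deep in its middle.
- keypad: Silver keypad housing 66 x 120 x 24 mm, loose; a bystander. Origin: centre of its underside.
- bolt: Black steel lock bolt, 90 x 22 x 20 mm, lying; a bystander. Origin: underside, 31 mm from its thick end.
- brass_plug: Plain brass plug 24 mm across, 36 mm tall, standing; a bystander. Origin: centre of its underside.
- driver: Screwdriver 160 mm long, lying; a bystander.
- pin_tray: Grey divided tray 90 x 120 x 25 mm; a bystander. Origin: centre of its underside.
- lube_can: Spray can 48 mm across, 130 mm tall, standing; a bystander. Origin: centre of its underside.
Mind the look-alikes: they are no part of the job. What is shaped like the cylinder but purple or yellow is not meant.

How it is judged:
By the outcome, as a careful person would: the job done as asked, in the order asked, and still so for the second after the job is handed in, with the robot touching nothing.
It also fails if it takes over 67 s, if anything falls off the work surface, if the arm or the gripper's body presses on something with over 40 N, if the wrist force passes 120 N, or if a joint passes its speed limit or range.

## Working session

There is one attempt and no reset: what is moved stays moved. The work goes in short steps, each a Python script; the robot and the scene stay as the last script left them, time stands still between calls to the robot, and variables do not carry over. Pictures are saved under pics/ and viewed, and the job is handed in when it is done.

```bash
ls; mkdir -p pics; python3 - <<'E'
from plant import *
import cv2,numpy as np
s=read_state();print(s)
for n in("scene","top"):
    p,d=snapshot(n);cv2.imwrite(f"pics/{n}0.png",p);np.save(f"{n}0.npy",d)
    c=get_calibration(n);print(n,c)
    np.savez(f"{n}0.npz",p=p,d=d,K=c["K"],T=c["cam_to_world"])
E
```

```text
pics
{'t': 0.0, 'joint_positions': array([ 1.23610684e+00,  2.64710645e-01,  1.60539731e+00, -3.30590998e-05,
        1.27373681e+00, -3.69085431e-02]), 'joint_velocities': array([ 3.28173759e-04, -5.76542606e-04,  1.25656954e-03,  2.71821750e-04,
        2.11935512e-05, -1.17426269e-03]), 'effort': array([-1.41867848e-03, -5.02120757e+01, -3.56867158e+01,  7.26799783e-02,
        2.94738414e-02, -1.73670605e-04]), 'tcp_pos': array([0.19781952, 0.64458982, 0.23740409]), 'orientation': array([[-9.55992743e-01,  2.93389454e-01, -7.09909031e-04],
       [ 2.93390308e-01,  9.55990354e-01, -2.13753579e-03],
       [ 5.15357281e-05, -2.25174913e-03, -9.99997463e-01]]), 'ft_force': array([-0.71689765, -0.66186963,  0.31700942]), 'ft_torque': array([-0.03858204,  0.03436711, -0.01308801]), 'gripper_width': 0.08794361433875177}
scene {'K': array([[577.4117468 ,   0.        , 310.11126561],
       [  0.        , 577.4117468 , 232.35051595],
       [  0.        ,   0.        ,   1.        ]]), 'cam_to_world': array([[-0.39032662, -0.75938087,  0.52056298,  1.11450643],
       [ 0.920662  , -0.32510762,  0.21607063,  0.30516905],
       [ 0.00515909,  0.56360068,  0.82603127,  0.921854  ],
       [ 0.        ,  0.        ,  0.        ,  1.        ]])}
top {'K': array([[545.38057653,   0.        , 320.74515784],
       [  0.        , 545.38057653, 242.24977329],
       [  0.        ,   0.        ,   1.        ]]), 'cam_to_world': array([[-0.02495742,  0.99443081, -0.10239382,  0.48027598],
       [-0.9995315 , -0.02663757, -0.01507408,  0.07495533],
       [-0.01771766,  0.10196964,  0.99462972,  1.04621221],
       [ 0.        ,  0.        ,  0.        ,  1.        ]])}
```

View pics/scene0.png

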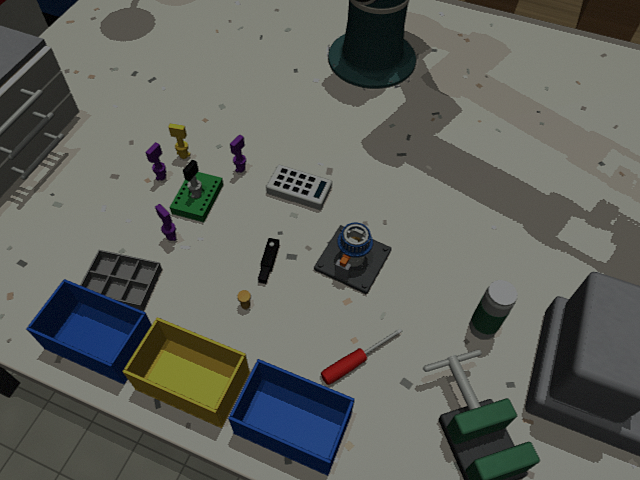

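View pics/top0.png

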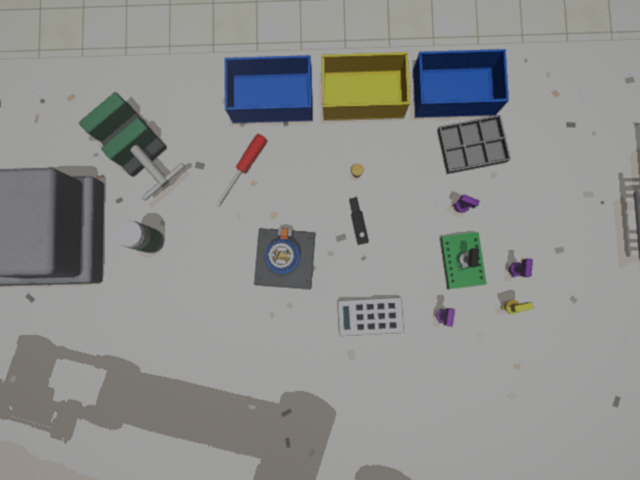

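Candidates shaped like the cylinder, in the top view: purple at (465,203), (520,268) and (447,316), yellow at (517,307), and steel with a black thumb-turn at (467,259) on the green block. The last one fits, because it is steel, black-topped and in the green block. I'll confirm it in a crop and measure.

```bash
cat > h.py <<'E'
import numpy as np,cv2
def ray(K,T,u,v):
    d=np.array([(u-K[0,2])/K[0,0],-(v-K[1,2])/K[1,1],-1.]);return T[:3,3],T[:3,:3]@d
def onz(K,T,u,v,z):
    o,d=ray(K,T,u,v);return o+d*(z-o[2])/d[2]
def proj(K,T,P):
    c=np.linalg.inv(T)@np.append(P,1);return np.array([K[0,0]*c[0]/-c[2]+K[0,2],K[1,1]*-c[1]/-c[2]+K[1,2]])
E
python3 - <<'E'
from h import *
a=np.load("top0.npz");b=np.load("scene0.npz")
p=a["p"];q=b["p"]
A=cv2.resize(p[215:305,420:540],(480,360),interpolation=cv2.INTER_CUBIC)
B=cv2.resize(p[215:305,235:335],(320,288),interpolation=cv2.INTER_CUBIC)
C=cv2.resize(q[110:240,140:260],(360,390),interpolation=cv2.INTER_CUBIC)
D=cv2.resize(q[210:300,300:400],(400,360),interpolation=cv2.INTER_CUBIC)
im=np.zeros((600,800,3),np.uint8)
A=cv2.resize(A,(400,300));B=cv2.resize(B,(333,300));C=cv2.resize(C,(277,300));D=cv2.resize(D,(333,300))
im[:300,:400]=A;im[:300,400:733]=B;im[300:,:277]=C;im[300:,400:733]=D
cv2.imwrite("pics/crop1.png",im)
# plate mask & pinblock
K,T=a["K"],a["T"]
hsv=cv2.cvtColor(p,cv2.COLOR_BGR2HSV)
def blob(m,x0,x1,y0,y1):
    z=np.zeros_like(m);z[y0:y1,x0:x1]=m[y0:y1,x0:x1]
    c=max(cv2.findContours(z,0,2)[0],key=cv2.contourArea);return c
g=cv2.inRange(hsv,(50,80,30),(85,255,255))
c=blob(g,425,500,220,300);r=cv2.minAreaRect(c);box=cv2.boxPoints(r);W=np.array([onz(K,T,u,v,.022)for u,v in box]);print("pin",r,W.mean(0)[:2],np.linalg.norm(W[1]-W[0]),np.linalg.norm(W[2]-W[1]));print(W)
dk=cv2.inRange(hsv,(0,0,0),(179,255,110))
c=blob(dk,240,330,215,300);r=cv2.minAreaRect(c);box=cv2.boxPoints(r);W=np.array([onz(K,T,u,v,.012)for u,v in box]);print("plate",r,W.mean(0)[:2],np.linalg.norm(W[1]-W[0]),np.linalg.norm(W[2]-W[1]));print(W)
d=a["d"]
print(d[258,285],d[260,465],d[235,270])
E
```

```text
pin ((463.0906066894531, 259.986572265625), (53.05061340332031, 37.772918701171875), 81.57302856445312) [ 0.54543419 -0.17524463] 0.07106534404420903 0.09921942654800252
[[ 0.59052541 -0.13525934  0.022     ]
 [ 0.59911258 -0.20580396  0.022     ]
 [ 0.50030884 -0.21487677  0.022     ]
 [ 0.49178991 -0.14503845  0.022     ]]
plate ((284.76470947265625, 258.0588073730469), (57.829166412353516, 57.368980407714844), 4.398705005645752) [0.55863953 0.15989303] 0.1095213741330608 0.1108599201541582
[[0.50977174 0.21963911 0.012     ]
 [0.61885354 0.20983642 0.012     ]
 [0.60729959 0.09958023 0.012     ]
 [0.49863323 0.11051637 0.012     ]]
1.0039396 0.9857405 1.0418586
```

View pics/crop1.png

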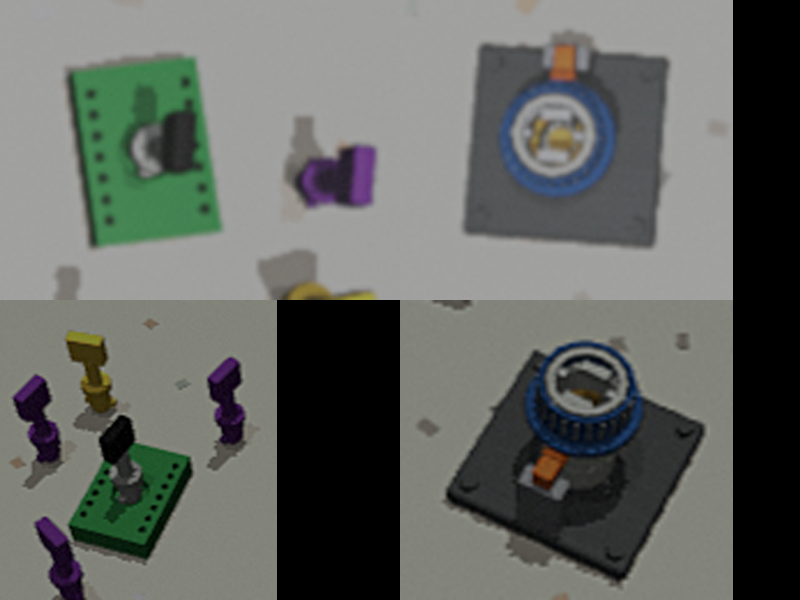

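The crop confirms it: the steel cylinder with the black thumb-turn is in the green block. The stand's catch points up in the top image, which is about world +x. Next I check the grey machine's height, then move clear of it and take wrist views.

```bash
python3 - <<'E'
from h import *
a=np.load("top0.npz");K,T=a["K"],a["T"]
for (u,v) in [(40,180),(40,230),(70,260),(98,230),(95,190),(130,230),(465,200),(517,307)]:
    d=a["d"][v,u];c=np.array([(u-K[0,2])/K[0,0]*d,-(v-K[1,2])/K[1,1]*d,-d,1]);print(u,v,(T@c)[:3])
from plant import *
def R(yaw): # jaw axis y at stand-frame y with yaw
    c,s=np.cos(yaw),np.sin(yaw);return np.array([[-c,-s,0],[s*-1,c,0],[0,0,-1]])
for P in [(0.2,0.42,.36),(.5386,.16,.33),(.545,-.175,.36)]:
    print(P,ik(np.array(P),R(-.097)))
print(get_calibration("wrist"))
E
```

```text
40 180 [0.68690638 0.55060908 0.16649565]
40 230 [0.60287716 0.54637495 0.17002076]
70 260 [0.55768266 0.52654463 0.10615742]
98 230 [0.619336   0.51062281 0.03090264]
95 190 [0.69285171 0.5105933  0.04715673]
130 230 [0.60402678 0.41253275 0.13180086]
465 200 [ 0.64662631 -0.16698982  0.09196253]
517 307 [ 0.45696966 -0.24786695  0.08835406]
(0.2, 0.42, 0.36) [ 1.07282479e+00 -1.94813461e-01  1.85837244e+00 -4.44089210e-16
  1.47803367e+00 -4.00971534e-01]
(0.5386, 0.16, 0.33) [ 2.44431936e-01  5.63602117e-03  1.72861507e+00 -4.44089210e-16
  1.40734156e+00 -1.22936439e+00]
(0.545, -0.175, 0.36) [-3.54215513e-01  1.80268250e-02  1.66258252e+00 -4.44089210e-16
  1.46098331e+00 -1.82801184e+00]
{'K': array([[402.47413734,   0.        , 328.49959331],
       [  0.        , 402.47413734, 240.93014016],
       [  0.        ,   0.        ,   1.        ]]), 'cam_to_world': array([[ 0.29404177, -0.90507424, -0.30721336,  0.11738501],
       [ 0.95578794,  0.27743647,  0.09745988,  0.66904151],
       [-0.00297624, -0.3222881 ,  0.94663695,  0.38361393],
       [ 0.        ,  0.        ,  0.        ,  1.        ]])}
```

```bash
cat >> h.py <<'E'
def R(yaw): # tool down, jaw axis = y axis of a frame yawed by yaw
    c,s=np.cos(yaw),np.sin(yaw);return np.array([[-c,-s,0],[-s,c,0],[0,0,-1]])
def wpic(name):
    from plant import snapshot,get_calibration
    c=get_calibration("wrist");p,d=snapshot("wrist");cv2.imwrite(f"pics/{name}.png",p)
    np.savez(name+".npz",p=p,d=d,K=c["K"],T=c["cam_to_world"])
E
python3 - <<'E'
from h import *
from plant import *
reach(np.array((.5386,.16,.30)),R(-.097));print(read_state()["t"])
wpic("w1")
E
```

```text
2.2333
```

View pics/w1.png

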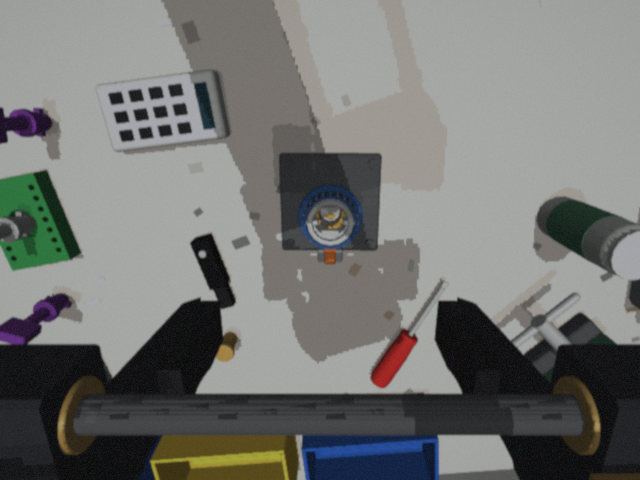

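The wrist view shows the plate at (280–381, 153–249), the mouth ring near (331,221) and the catch at (330,256). I'll fit these.

```bash
python3 - <<'E'
from h import *
a=np.load("w1.npz");K,T,p=a["K"],a["T"],a["p"]
cv2.imwrite("pics/w1c.png",cv2.resize(p[145:275,270:395],(625,598)[:2],interpolation=cv2.INTER_CUBIC)[:600])
hsv=cv2.cvtColor(p,cv2.COLOR_BGR2HSV)
roi=np.zeros(p.shape[:2],np.uint8);roi[140:280,265:395]=255
bl=cv2.inRange(hsv,(100,130,40),(125,255,255))&roi
c=np.vstack([x for x in cv2.findContours(bl,0,2)[0] if cv2.contourArea(x)>20])
print("blue",cv2.minEnclosingCircle(c))
o=cv2.inRange(hsv,(3,150,60),(15,255,255))&roi
m=cv2.moments(o);ou=(m["m10"]/m["m00"],m["m01"]/m["m00"]);print("orange",ou,onz(K,T,*ou,.063))
# white ring
w=cv2.inRange(hsv,(0,0,120),(179,60,255))&roi;
rr=np.zeros_like(roi);cv2.circle(rr,(331,221),30,255,-1);w&=rr
for x in cv2.findContours(w,0,1)[0]:
    if cv2.contourArea(x)>100:
        e=cv2.fitEllipse(cv2.convexHull(x));print("ring",e,onz(K,T,*e[0],.088))
# plate edges
dk=cv2.inRange(hsv,(0,0,0),(179,120,75))&roi
dk[:,:278]=0;dk[252:]=0
c=max(cv2.findContours(dk,0,1)[0],key=cv2.contourArea)
r=cv2.minAreaRect(c);print(r);W=np.array([onz(K,T,u,v,.012)for u,v in cv2.boxPoints(r)]);print(W,W.mean(0))
print("proj",proj(K,T,(.5586,.1599,.088)))
E
```

```text
blue ((329.79742431640625, 216.3409423828125), 32.010494232177734)
orange (329.5, 256.0) [0.60038438 0.15472698 0.063     ]
ring ((326.2475280761719, 232.37039184570312), (22.762292861938477, 40.838382720947266), 108.29559326171875) [0.5671061  0.15484643 0.088     ]
((329.0, 201.0), (96.0, 102.0), 90.0)
[[0.49824942 0.10977477 0.012     ]
 [0.50868324 0.2174027  0.012     ]
 [0.61682434 0.21138542 0.012     ]
 [0.60556557 0.09496695 0.012     ]] [0.55733064 0.15838246 0.012     ]
proj [330.7770584  223.14519689]
```

View pics/w1c.png

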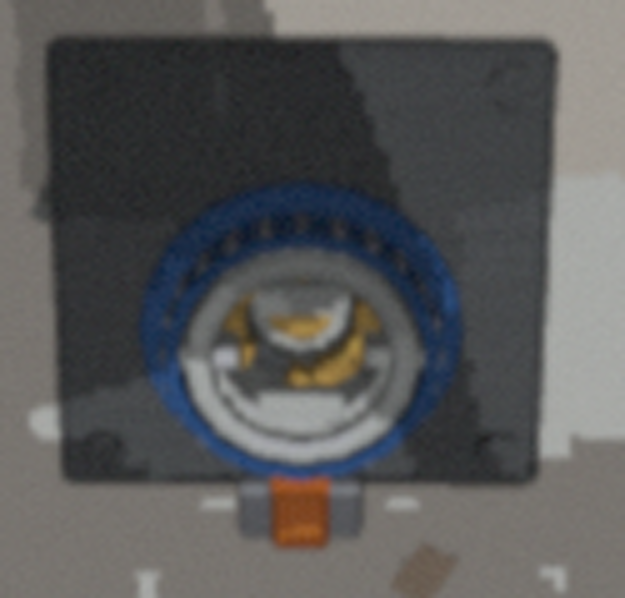

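```bash
cat >> h.py <<'E'
C=np.array([.558,.1595]); YS=-.097
def st(tag=""):
    from plant import read_state
    s=read_state();print(tag,"t%.2f"%s["t"],"tcp",s["tcp_pos"].round(4),"F",s["ft_force"].round(1),"M",s["ft_torque"].round(2),"w%.4f"%s["gripper_width"]);return s
E
python3 - <<'E'
from h import *
from plant import *
reach(np.array([*C,.14]),R(YS))
move_straight(np.array([*C,.069]),v=.1);st("down")
move_gripper(.054);st("pre")
move_gripper(.045,8);st("closed")
E
```

```text
down t3.83 tcp [0.5586 0.1596 0.0696] F [-0.8 -0.1  0.9] M [ 0.06 -0.05 -0.01] w0.0881
pre t4.48 tcp [0.558  0.1595 0.069 ] F [-0.1 -0.1 -0.6] M [0.04 0.03 0.02] w0.0541
closed t4.70 tcp [0.558  0.1601 0.069 ] F [0.9 3.1 0. ] M [0.43 0.01 0.01] w0.0516
```

```bash
python3 - <<'E'
from h import *
from plant import *
s=st()
p=s["tcp_pos"]
print(move_straight(np.array([.558,.1603,.058]),v=.03,until_force=32));st("a")
print(move_straight(np.array([.558,.1603,.0485]),v=.02,until_force=32));st("b")
sleep(.1);st("c")
E
```

```text
t4.70 tcp [0.558  0.1601 0.069 ] F [0.9 3.1 0. ] M [0.43 0.01 0.01] w0.0516
False
a t5.22 tcp [0.559  0.1601 0.0596] F [-1.3  0.2  7.2] M [0.06 0.28 0.03] w0.0520
False
b t5.84 tcp [0.5591 0.1601 0.0518] F [-6.6 -0.1 17.3] M [-0.18  1.01  0.01] w0.0519
c t5.94 tcp [0.5591 0.1601 0.0518] F [-5.1 -0.7 19.2] M [-0.16  1.02 -0.01] w0.0518
```

```bash
python3 - <<'E'
from h import *
from plant import *
print(move_straight(np.array([.558,.1603,.045]),v=.02,until_force=20));st("b")
sleep(.15);st("c")
print(move_straight(np.array([.558,.1603,.0505]),v=.02));st("up")
sleep(.15)
move_gripper(.07);st("open")
move_gripper(.088)
move_straight(np.array([.558,.1603,.13]),v=.2);st()
reach(np.array((.5386,.16,.26)),R(-.097))
wpic("w2")
p,d=snapshot("scene");cv2.imwrite("pics/s2.png",cv2.resize(p[210:300,300:400],(600,540),interpolation=cv2.INTER_CUBIC))
a=np.load("w2.npz")["p"];cv2.imwrite("pics/w2c.png",cv2.resize(a[130:330,230:430],(600,600),interpolation=cv2.INTER_CUBIC))
E
```

```text
True
b t6.15 tcp [0.5591 0.1601 0.0525] F [-4.  -1.1 11.3] M [-0.04  0.69  0.  ] w0.0518
c t6.30 tcp [0.5591 0.1601 0.0527] F [-3.7 -0.7 10.5] M [-0.05  0.59 -0.02] w0.0520
False
up t6.55 tcp [0.5591 0.1601 0.0527] F [-3.  -0.9 11.4] M [-0.03  0.52  0.03] w0.0518
open t7.16 tcp [0.5575 0.1598 0.05  ] F [-0.3  0.5  0.1] M [ 0.02 -0.02  0.05] w0.0698
 t8.17 tcp [0.5579 0.1603 0.1299] F [-0.1  0.6 -0.6] M [ 0.04  0.04 -0.  ] w0.0878
```

View pics/w2c.png

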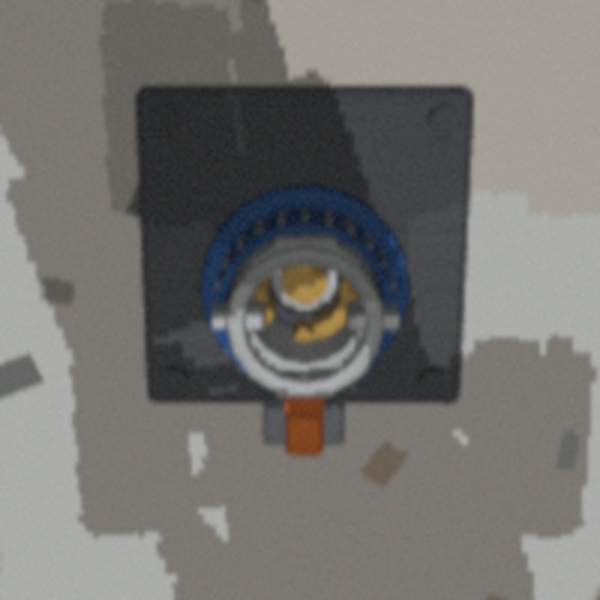

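View pics/s2.png

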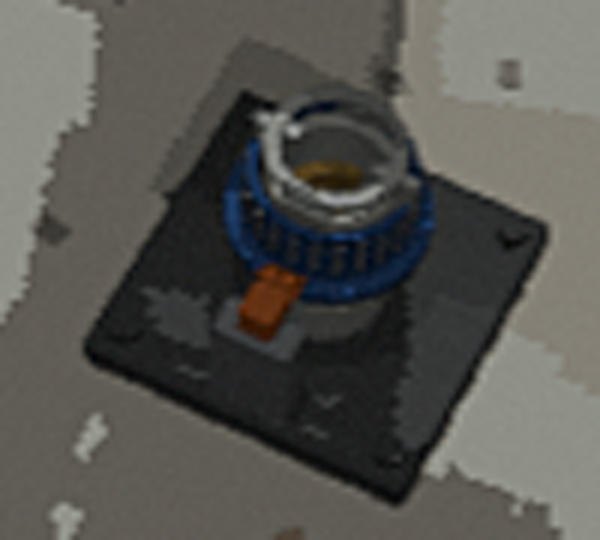

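The sleeve stayed down: the mouth ring at (305,310) in the wrist crop stands clear above the blue rim, and the orange catch is over the flange. Now over to the pinning block.

```bash
python3 - <<'E'
from h import *
from plant import *
reach(np.array((.535,-.175,.27)),R(0.0));st()
wpic("w3")
a=np.load("w3.npz");K,T=a["K"],a["T"];uv=proj(K,T,(.5454,-.1752,.05)).astype(int);print(uv)
u,v=uv
cv2.imwrite("pics/w3c.png",cv2.resize(a["p"][max(v-75,0):v+75,u-75:u+75],(600,600),interpolation=cv2.INTER_CUBIC))
E
```

```text
t10.12 tcp [ 0.5351 -0.1742  0.2695] F [0.3 0.4 0.5] M [ 0.04  0.03 -0.04] w0.0883
[328 210]
```

View pics/w3c.png

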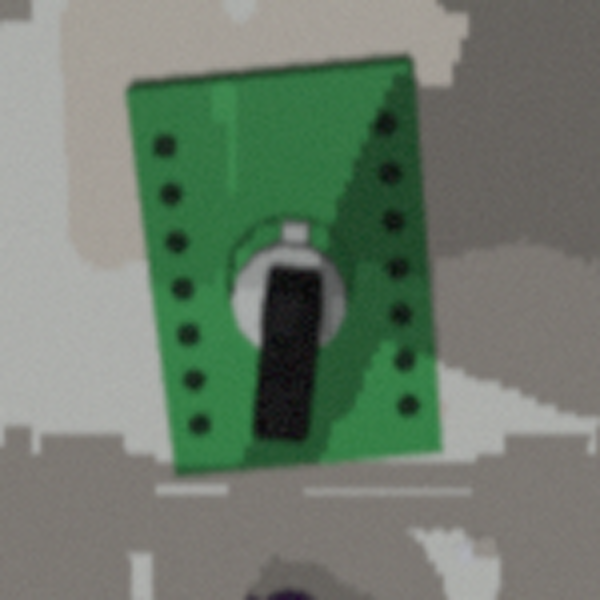

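View pics/w3.png

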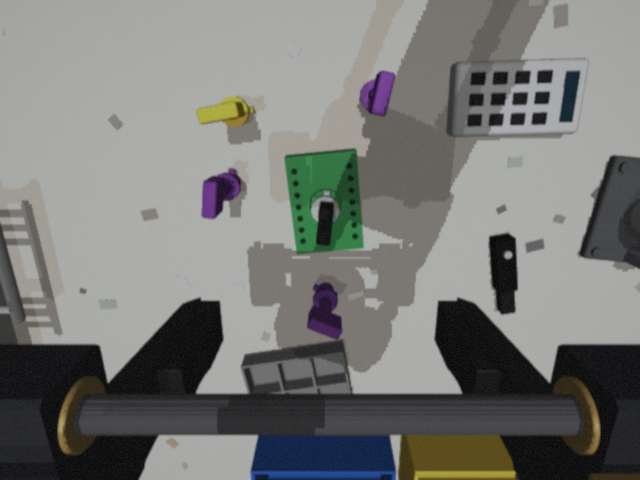

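The enlarged crop shows the black thumb-turn at (258–322, 265–440), an ear at (295,232) and the collar at (290,297). I'll compute the axis and yaw from these.

```bash
python3 - <<'E'
from h import *
a=np.load("w3.npz");K,T,p=a["K"],a["T"],a["p"]
hsv=cv2.cvtColor(p,cv2.COLOR_BGR2HSV)
m=cv2.inRange(hsv,(0,0,0),(179,255,45));z=np.zeros_like(m);z[190:252,308:345]=m[190:252,308:345]
c=max(cv2.findContours(z,0,1)[0],key=cv2.contourArea);r=cv2.minAreaRect(c);b=cv2.boxPoints(r);print(r,b)
b=b[np.argsort(b[:,1])];top=b[:2].mean(0);bot=b[2:].mean(0)
near=onz(K,T,*top,.074);far=onz(K,T,*bot,.102)
print(near,far,"len",np.linalg.norm((far-near)[:2]),"mid",(near+far)/2,"yaw",np.arctan2(far[1]-near[1],far[0]-near[0]))
g=cv2.inRange(hsv,(50,80,30),(85,255,255));z=np.zeros_like(g);z[145:258,280:370]=g[145:258,280:370]
c=max(cv2.findContours(z,0,1)[0],key=cv2.contourArea);r=cv2.minAreaRect(c)
W=np.array([onz(K,T,u,v,.022)for u,v in cv2.boxPoints(r)]);print("pin",W.mean(0))
f=lambda x,y:(253+x/4,135+y/4)
print("collar",onz(K,T,*f(290,295),.046),"ear",onz(K,T,*f(295,232),.024))
E
```

```text
((324.75, 223.25001525878906), (13.30875301361084, 42.3707275390625), 5.19442892074585) [[316.20493 243.74591]
 [320.041   201.5492 ]
 [333.29507 202.75412]
 [329.459   244.95084]]
[ 0.53131902 -0.17660834  0.074     ] [ 0.56033933 -0.1796925   0.102     ] len 0.029183731459016246 mid [ 0.54582917 -0.17815042  0.088     ] yaw -0.10587851137642357
pin [ 0.5449284  -0.17905067  0.022     ]
collar [ 0.54428178 -0.17786401  0.046     ] ear [ 0.53384688 -0.17676532  0.024     ]
```

```bash
python3 - <<'E'
from h import *
from plant import *
y=-.106;X=.5453;Y=-.1775
move_gripper(.05)
reach(np.array([X,Y,.13]),R(y));st()
print(move_straight(np.array([X,Y,.069]),v=.08,until_force=6));st("down")
move_gripper(.004,35);sleep(.2);st("grip")
E
```

```text
t11.50 tcp [ 0.5458 -0.1777  0.1306] F [0.1 0.5 1.2] M [ 0.01 -0.04 -0.05] w0.0502
False
down t12.41 tcp [ 0.5457 -0.1776  0.0692] F [-1.   0.2 -0. ] M [0.09 0.01 0.  ] w0.0499
grip t13.27 tcp [ 0.5454 -0.1775  0.0691] F [-1.  -0.1  1.6] M [0.03 0.05 0.03] w0.0119
```

```bash
python3 - <<'E'
from h import *
from plant import *
y=-.106;X=.5453;Y=-.1775
move_straight(np.array([X,Y,.19]),v=.15);st("lift")
reach(np.array([.558,.160,.19]),R(-.1-.62));st("over")
sleep(.1)
for n in("top","scene"):
    p,d=snapshot(n);c=get_calibration(n);np.savez(n+"4.npz",p=p,d=d,K=c["K"],T=c["cam_to_world"])
wpic("w4")
q=np.load("scene4.npz")["p"]
uv=proj(c["K"],c["cam_to_world"],(.558,.16,.12)).astype(int);print(uv)
u,v=uv
cv2.imwrite("pics/s4.png",cv2.resize(q[v-60:v+60,u-60:u+60],(600,600),interpolation=cv2.INTER_CUBIC))
E
```

```text
lift t14.22 tcp [ 0.5444 -0.1772  0.1887] F [-1.1  0.1 -2.6] M [0.05 0.01 0.02] w0.0118
over t15.50 tcp [0.5579 0.1593 0.1894] F [ 0.2 -0.4 -1.2] M [-0.02  0.01  0.03] w0.0119
[356 221]
```

View pics/s4.png

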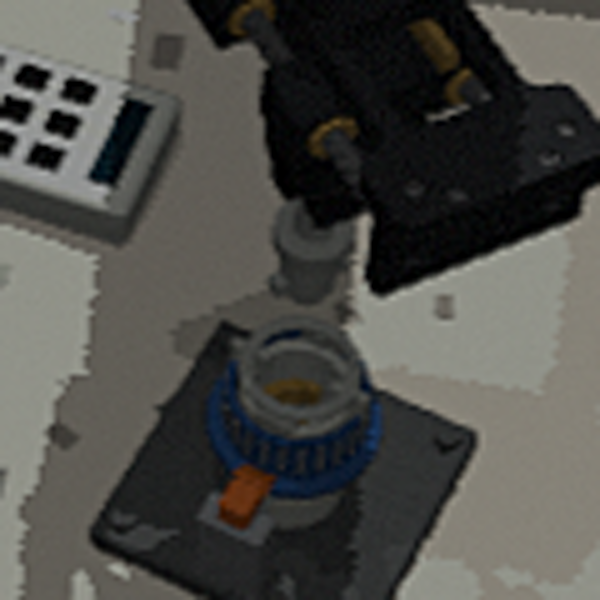

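View pics/w4.png

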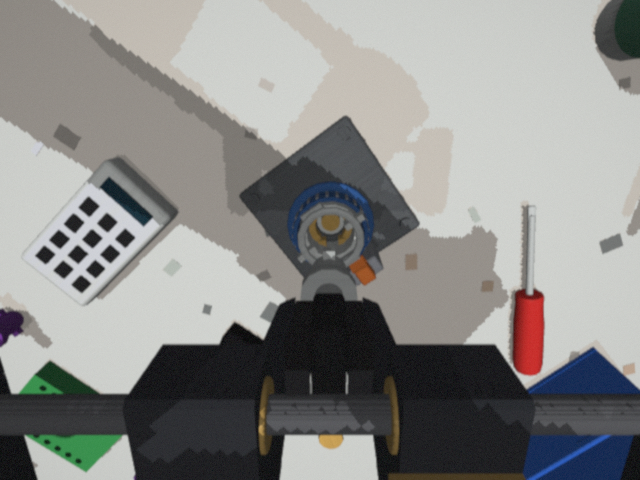

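```bash
python3 - <<'E'
from h import *
a=np.load("scene4.npz");K,T=a["K"],a["T"]
f=lambda P:(proj(K,T,P)-np.array([296,161]))*5
for z in(.088,):print("ring",f((.558,.16,z)))
for z in(.167,.157,.133):print("cyl",z,f((.558,.16,z)))
a=np.load("w4.npz");K,T=a["K"],a["T"];
print("ring",proj(K,T,(.558,.16,.088)),"collar top",proj(K,T,(.558,.16,.167)),proj(K,T,(.558,.16,.133)))
cv2.imwrite("pics/w4c.png",cv2.resize(a["p"][170:310,260:400],(600,600),interpolation=cv2.INTER_CUBIC))
E
```

```text
ring [297.16831246 357.22364991]
cyl 0.167 [314.069256   221.17192615]
cyl 0.157 [311.80192792 239.42380019]
cyl 0.133 [306.51746014 281.96349324]
ring [330.7449008  238.51988911] collar top [331.53298334 292.50942035] [331.12781227 264.75218062]
```

View pics/w4c.png

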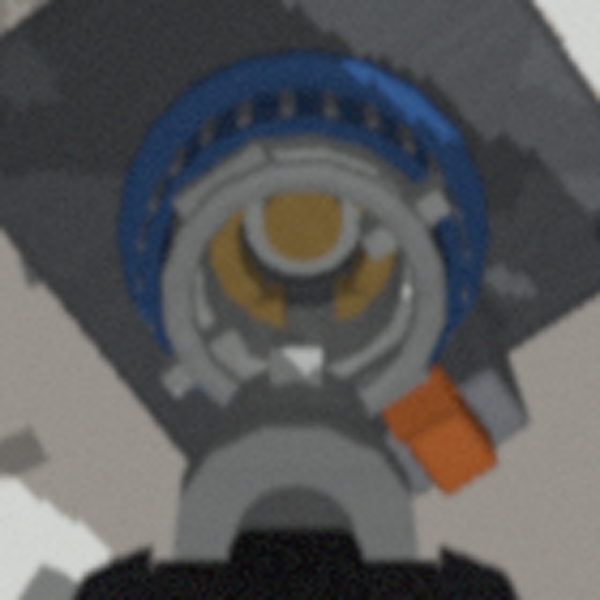

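```bash
python3 - <<'E'
from h import *
a=np.load("w4.npz");K,T=a["K"],a["T"]
f=lambda P:((proj(K,T,P)-np.array([260,170]))*4.286).round(0)
print("axis ledge",f((.558,.16,.056)),"home plunger",f((.558,.16,.045)))
for y in(-.8,-.7,-.6,-.5,-.4):
  print(y,*[f((.558+r*np.cos(y),.16+r*np.sin(y),.056))for r in(11,14,-14) for r in [r/1000]])
E
```

```text
axis ledge [302. 234.] home plunger [302. 216.]
-0.8 [297. 295.] [296. 312.] [309. 153.]
-0.7 [304. 295.] [304. 312.] [301. 153.]
-0.6 [310. 295.] [312. 311.] [292. 154.]
-0.5 [316. 294.] [320. 310.] [284. 155.]
-0.4 [323. 292.] [328. 308.] [276. 157.]
```

The slot appears at about yaw −0.6, from gold ledge gap (310,320) in the crop. I'll rest the ears on the ledge just beside it and feel for it.

```bash
python3 - <<'E'
from h import *
from plant import *
reach(np.array([.558,.160,.172]),R(-.82));st("over")
print(move_straight(np.array([.558,.160,.116]),v=.06,until_force=5));st("in")
print(move_straight(np.array([.558,.160,.104]),v=.02,until_force=5));st("ledge")
E
```

```text
over t16.00 tcp [0.557  0.1592 0.1709] F [ 0.3  0.1 -1.3] M [-0.03  0.05  0.03] w0.0117
False
in t17.08 tcp [0.5584 0.1601 0.1165] F [ 0.1 -0.1 -2. ] M [-0.06  0.02 -0.02] w0.0119
True
ledge t17.58 tcp [0.558  0.16   0.1062] F [0.1 0.4 3.3] M [-0.09 -0.05  0.01] w0.0117
```

```bash
python3 - <<'E'
from h import *
from plant import *
y=-.82
while y<.6:
    y+=.04
    reach(np.array([.558,.160,.1052]),R(y));s=st("%.2f"%y)
    F=s["ft_force"]
    if F[2]<-.5 and s["tcp_pos"][2]<.1058: break
    if abs(s["ft_torque"][2])>.5: print("torque");break
E
```

```text
-0.78 t17.83 tcp [0.5582 0.16   0.1059] F [-0.6 -0.6  3.7] M [-0.16  0.36 -0.01] w0.0117
-0.74 t18.08 tcp [0.558  0.1602 0.1048] F [ 1.4  1.3 -0.5] M [ 0.18 -0.2  -0.03] w0.0113
-0.70 t18.33 tcp [0.5578 0.16   0.1047] F [ 0.4  0.3 -1.9] M [ 0.12 -0.15  0.  ] w0.0121
```

The ears dropped at about −0.74. I'll feel for the far slot wall too, so I can centre, then lower to the plunger.

```bash
python3 - <<'E'
from h import *
from plant import *
print(move_straight(np.array([.558,.160,.1022]),v=.02,until_force=5));st("low")
y=-.70
while y<-.4:
    y+=.03
    reach(np.array([.558,.160,.1027]),R(y));s=st("%.2f"%y)
    if abs(s["ft_torque"][2])>.15: print("wall");break
E
```

```text
False
low t18.63 tcp [0.558  0.16   0.1022] F [-0.2 -0.1 -0.3] M [ 0.03 -0.08  0.02] w0.0118
-0.67 t18.88 tcp [0.5577 0.1599 0.1024] F [ 0.6 -0.7 -1.8] M [-0.05 -0.03 -0.01] w0.0116
-0.64 t19.13 tcp [0.5578 0.1599 0.1025] F [ 0.   0.2 -1.5] M [-0.05  0.03 -0.  ] w0.0113
-0.61 t19.38 tcp [0.558  0.16   0.1026] F [ 0.3 -0.3 -0.8] M [-0.04  0.02  0.02] w0.0117
-0.58 t19.63 tcp [0.558  0.16   0.1027] F [-0.6 -0.1 -1.8] M [-0.06  0.05  0.01] w0.0121
-0.55 t19.88 tcp [0.558  0.16   0.1027] F [-0.2 -0.3 -1.7] M [-0.01 -0.06  0.02] w0.0117
-0.52 t20.13 tcp [0.558  0.1601 0.1027] F [ 0.1  0.6 -1.6] M [ 0.08 -0.07 -0.01] w0.0123
-0.49 t20.38 tcp [0.5581 0.1602 0.1027] F [ 0.5  0.7 -1.3] M [ 0.3  -0.08 -0.09] w0.0116
-0.46 t20.63 tcp [0.5581 0.1602 0.1028] F [ 0.1  2.3 -2.2] M [ 0.38 -0.05 -0.18] w0.0116
wall
```

```bash
python3 - <<'E'
from h import *
from plant import *
reach(np.array([.558,.160,.1027]),R(-.63));st("c")
for z in(.101,.1,.099,.098,.097,.096,.095,.094,.093):
    h=move_straight(np.array([.558,.160,z]),v=.02,until_force=15);s=st("%.3f %s"%(z,h))
    if s["ft_force"][2]>20 or h: break
sleep(.3);st("hold")
E
```

```text
c t20.92 tcp [0.5579 0.1597 0.1026] F [ 0.3 -0.9 -1.6] M [-0.03  0.05 -0.03] w0.0116
0.101 False t21.17 tcp [0.5583 0.1599 0.1017] F [-1.3 -0.3  4.8] M [-0.17  0.29  0.01] w0.0118
0.100 False t21.42 tcp [0.5585 0.16   0.1014] F [-3.4 -1.2  7.7] M [-0.23  0.6   0.05] w0.0120
0.099 False t21.67 tcp [0.5586 0.16   0.1009] F [-3.  -1.3 10.8] M [-0.28  0.84  0.01] w0.0118
0.098 False t21.92 tcp [0.5588 0.1601 0.1004] F [-4.6 -1.4 12.5] M [-0.29  0.83  0.01] w0.0116
0.097 False t22.17 tcp [0.5589 0.1601 0.0995] F [-3.9 -0.8  9.6] M [-0.29  0.76  0.02] w0.0116
0.096 False t22.42 tcp [0.5587 0.1601 0.0977] F [-3.1 -1.1  9. ] M [-0.29  0.59  0.04] w0.0118
0.095 False t22.67 tcp [0.5589 0.1601 0.0971] F [-3.4 -0.8 11.7] M [-0.3   0.75 -0.02] w0.0114
0.094 False t22.92 tcp [0.5591 0.1602 0.097 ] F [-4.9 -0.7 15.2] M [-0.32  1.06  0.02] w0.0117
0.093 False t23.17 tcp [0.5594 0.1603 0.0969] F [-6.8 -1.9 18.4] M [-0.39  1.33 -0.04] w0.0116
hold t23.47 tcp [0.5594 0.1603 0.0969] F [-6.1 -1.6 19. ] M [-0.43  1.27  0.02] w0.0116
```

Bottomed at TCP 0.0969, where 0.097 was expected, and F barely rose before that. I'll ease off while still gripping, then look for the sleeve.

```bash
python3 - <<'E'
from h import *
from plant import *
move_straight(np.array([.558,.160,.0962]),v=.02);st("ease")
p,d=snapshot("scene");cv2.imwrite("pics/s5.png",cv2.resize(p[170:280,295:405],(600,600),interpolation=cv2.INTER_CUBIC))
wpic("w5");q=np.load("w5.npz")["p"];cv2.imwrite("pics/w5c.png",cv2.resize(q[200:340,250:410],(640,560),interpolation=cv2.INTER_CUBIC))
E
```

```text
ease t23.77 tcp [0.5589 0.1601 0.0981] F [-2.7 -1.2  9. ] M [-0.22  0.6  -0.05] w0.0121
```

View pics/s5.png

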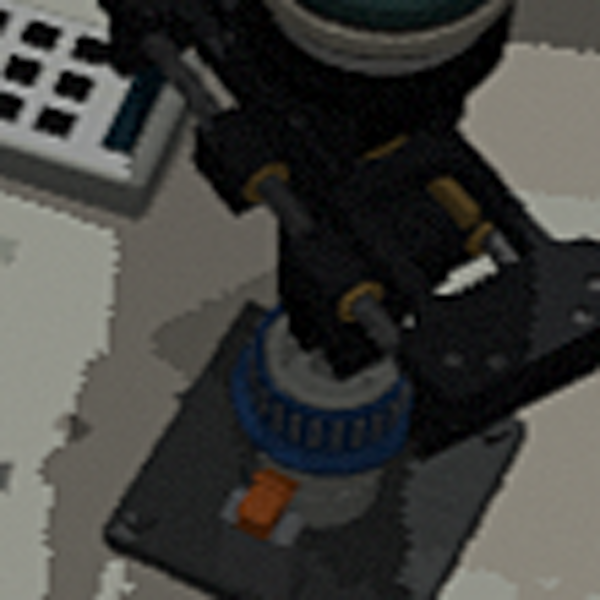

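View pics/w5c.png

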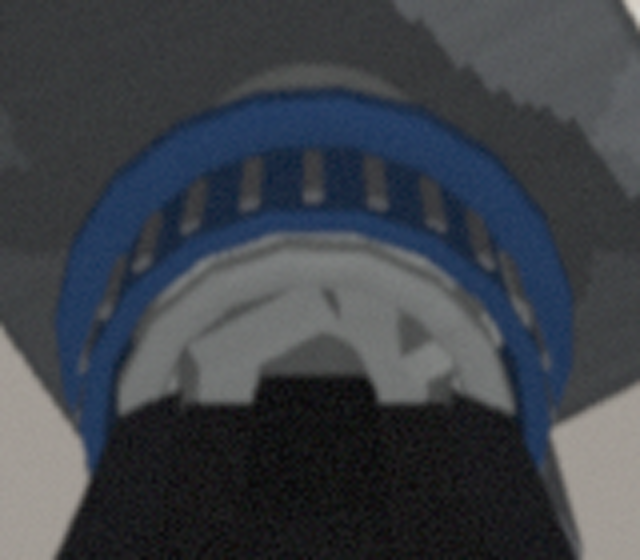

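Sleeve is back up: its rim is flush with the mouth ring and the flange is above the catch. The jaws are closed over the collar. Unload, pull lightly to check the lock, and let go.

```bash
python3 - <<'E'
from h import *
from plant import *
move_straight(np.array([.558,.160,.0995]),v=.02);st("relax")
print(move_straight(np.array([.558,.160,.1015]),v=.02,until_force=8));st("tug")
move_straight(np.array([.558,.160,.0997]),v=.02);st("back")
move_gripper(.04);st("open")
move_straight(np.array([.558,.160,.19]),v=.15)
reach(np.array((.5386,.10,.28)),R(-.097));st()
wpic("w6")
p,d=snapshot("scene");cv2.imwrite("pics/s6.png",p)
q=cv2.resize(p[195:300,300:405],(600,600),interpolation=cv2.INTER_CUBIC);cv2.imwrite("pics/s6c.png",q)
E
```

```text
relax t24.19 tcp [0.5586 0.1601 0.1002] F [-1.6 -0.5  6.2] M [-0.16  0.25  0.  ] w0.0116
False
tug t24.44 tcp [0.5579 0.16   0.1005] F [ 3.7  0.7 -6.6] M [ 0.07 -0.56  0.01] w0.0119
back t24.69 tcp [0.5583 0.16   0.1004] F [-0.4 -0.5  3.2] M [-0.13  0.02  0.06] w0.0119
open t25.27 tcp [0.5579 0.16   0.0996] F [ 0.5  0.1 -0.7] M [-0.02 -0.02 -0.02] w0.0402
 t26.68 tcp [0.538  0.1    0.2784] F [ 0.4  1.1 -0.7] M [ 0.01 -0.01 -0.  ] w0.0402
```

View pics/s6c.png

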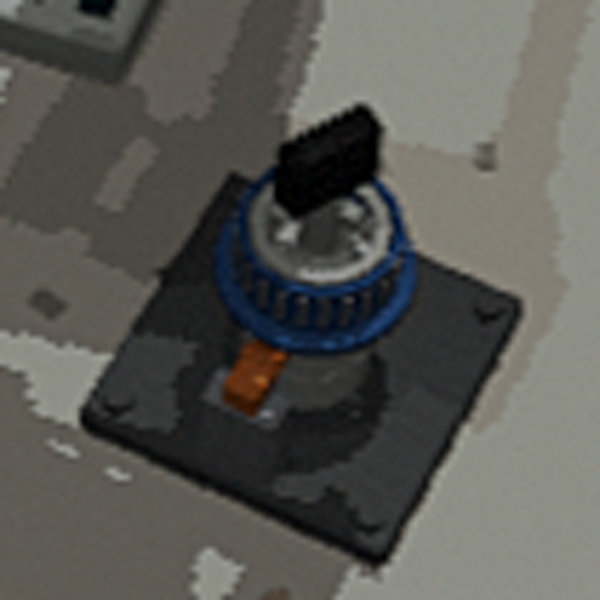

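View pics/w6.png

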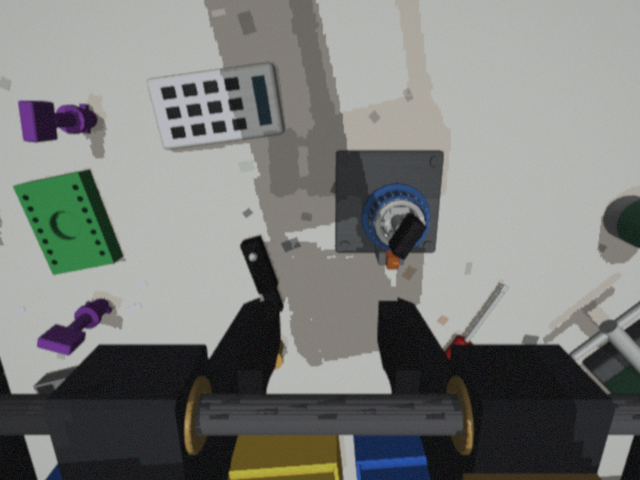

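The cylinder stands in the socket, with its thumb-turn at (405,235) in the wrist view. The sleeve is up, the pocket is empty, the bystanders are where they were, and the robot is clear. Handing in.

```bash
python3 - <<'E'
from plant import *
print(close_job())
E
```

```text
the job is handed in; nothing more can be done
None
```

The thumb-turn cylinder from the green block is locked in the test-stand socket. I handed the job in at about 27 s, with the gripper open and clear.

- **Sleeve:** I drew it down to its stop, with about 19 N on the flange. The pictures showed the catch holding it.
- **Keyway:** With the ears on the ledge under about 4 N, I turned the cylinder until they dropped in. The drop came at about −0.74 rad and the far slot wall at about −0.47 rad in world yaw, so I pressed home from near the middle, at −0.63 rad.
- **Pressing home:** The plunger gave way below 13 N. The cylinder bottomed at the expected depth, with 19 N at most.

**Last checks:**
- The pictures show the sleeve fully up and the jaws closed over the collar.
- A light upward tug of about 7 N held with almost no movement. The cylinder sits about 3 mm above the bottom, as the description says it should.
- The other objects in view looked unmoved, judged by eye rather than measured.

The only disagreement was about 4 mm between the top and wrist cameras on the pinning block's position. I used the wrist view, and the grasp and fit were not affected.

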